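# Transfer a row of parcels from the pick rack to the dispatch rack

### The job

Move the four parcels from the white pick rack to the dark dispatch rack, one at a time from the tallest down to the shortest, each into the white holder whose recess matches its shape and size. Set each upright and fully home on the floor of its holder (the tall tube down to its black band), and let go of it. Do not tip any parcel over, and leave the tape roll and the jar where they are.

Things in the scene. Friction and masses are not known exactly. Their poses are not given: they have to be found in the camera images.
- tall_tube_center (a point): Upright parcel, one of the row of four on the white pick rack (slots 105 mm apart, 30 mm high dividers between them). The tallest: round cardboard mailing tube, 50 mm diameter, 155 mm high, white disc in its top, a thin black depth band round it centred 36 mm above its foot. About 0.18 kg. This point: its centre, half-way up, on its axis; z up along the parcel, x across the row, y along the row (to within 0.1 rad).
- flat_carton_center (a point): Upright parcel, one of the row of four on the white pick rack (slots 105 mm apart, 30 mm high dividers between them). Second tallest: flat oblong cardboard carton, 28 mm (x) by 60 mm (y), 135 mm high, strip of paper tape over the top. About 0.18 kg. This point: its centre, half-way up, on its axis; z up along the parcel, x across the row, y along the row (to within 0.1 rad).
- square_carton_center (a point): Upright parcel, one of the row of four on the white pick rack (slots 105 mm apart, 30 mm high dividers between them). Third tallest: square cardboard carton, 50 by 50 mm, 115 mm high, strip of paper tape over the top. About 0.2 kg. This point: its centre, half-way up, on its axis; z up along the parcel, x across the row, y along the row (to within 0.1 rad).
- slim_tube_center (a point): Upright parcel, one of the row of four on the white pick rack (slots 105 mm apart, 30 mm high dividers between them). The shortest: slim round cardboard mailing tube, 32 mm diameter, 95 mm high, white disc in its top. About 0.09 kg. This point: its centre, half-way up, on its axis; z up along the parcel, x across the row, y along the row (to within 0.1 rad).
- wide_round_holder: For the tall tube (holder: fixed white block, 40 mm high, in the row of four on the dark steel dispatch rack). Block 80 by 80 mm with a round recess 64 mm in diameter; with the tall tube fully home the tube's black band is level with the rim. Recess 36 mm deep with a flat dark floor 4 mm above the block's underside, its rim chamfered 2 mm. Origin: centre of the underside; z up, x across the row, y along the row.
- oblong_holder: For the flat carton (holder: fixed white block, 40 mm high, in the row of four on the dark steel dispatch rack). Block 60 mm (x) by 90 mm (y) with an oblong recess 42 mm (x) by 74 mm (y). Recess 36 mm deep with a flat dark floor 4 mm above the block's underside, its rim chamfered 2 mm. Origin: centre of the underside; z up, x across the row, y along the row.
- square_holder: For the square carton (holder: fixed white block, 40 mm high, in the row of four on the dark steel dispatch rack). Block 80 by 80 mm with a square recess 64 by 64 mm. Recess 36 mm deep with a flat dark floor 4 mm above the block's underside, its rim chamfered 2 mm. Origin: centre of the underside; z up, x across the row, y along the row.
- narrow_round_holder: For the slim tube (holder: fixed white block, 40 mm high, in the row of four on the dark steel dispatch rack). Block 64 by 64 mm with a round recess 46 mm in diameter. Recess 36 mm deep with a flat dark floor 4 mm above the block's underside, its rim chamfered 2 mm. Origin: centre of the underside; z up, x across the row, y along the row.
- tape_roll: Bystander: roll of clear packing tape lying flat at the right of the racks, 100 mm across, 48 mm high; origin: centre of its underside.
- paste_jar: Bystander: closed jar with a white lid at the left of the racks, 68 mm across, 90 mm high; origin: centre of its underside.
Mind the look-alikes: they are no part of the job. Leave any blue look-alike of the part that bears tall_tube_center alone.

How it is judged:
By the outcome, as a careful person would: the job done as asked, in the order asked, and still so for the second after the job is handed in, with the robot touching nothing.
It also fails if it takes over 104 s, if anything falls off the work surface, if the arm or the gripper's body presses on something with over 40 N, if the wrist force passes 120 N, or if a joint passes its speed limit or range.

### The arm

A 6-joint arm with a two-finger parallel gripper is mounted at the origin on the work surface. World frame = base frame: x ahead of the robot, y to its left, z up, the work surface at z = 0. Lengths are in m, angles in degrees, forces in N, time in s.
With the tool pointing down it reaches from about 0.4 to 0.825 m from the base axis. Payload 7 kg.
Tool frame: the origin (TCP) lies midway between the tips of the shut fingers; the grasp point (between the pads) lies 19 mm behind it; z points along the fingers, y is the direction in which the jaws open and shut (so a half turn about z gives the same grasp; the last joint's range is limited). The gripper opens to 88 mm and grips with 3 to 60 N. Pads are 19 mm wide; open, the fingers measure 130 mm over their backs; the gripper's body (78 mm by 193 mm) begins 47 mm behind the grasp point.
Start: joints at [90.934, 20.546, 0.682, 0, -70.136, -16.507], TCP at [0.181, 0.65, 0.227] pointing down, gripper open.
Joint ranges: [-176.03, 176.03], [-82.01, 121.73], [-58.28, 71.71], [-173.87, 95.51], [-174.79, -0.11], [-173.66, 173.66]. Speed limits (degrees/s): [136.94, 136.94, 172.46, 180, 180, 180].

### API

Orientations are given as a 3x3 rotation matrix whose columns are the frame's x, y, z axes.
In Python, from rig import robot gives the robot as it stands. Calls block until the motion is done:
- robot.goto(position, orientation): joint-space move of the TCP to a pose.
- robot.servo_line(position, ori=None, speed=0.15): straight line of the TCP; ori=None keeps the orientation; speed is the mean speed in m/s.
- robot.movej(angles): joint-space move.
- robot.move_gripper(opening): opening from 0.0 (shut) to 1.0 (fully open); the grip force is fixed at half the most; returns when the fingers have stopped.
- robot.dwell(seconds).
- robot.ik(position, orientation): joint angles nearest the present ones, or None.
- robot.grab_frame(name): name is "scene" or "top"; returns (picture, depth): 420x560x3 uint8, red, green, blue; 420x560 float32, m along the optical axis (not along the pixel's ray), 0 where there is no reading.
- robot.camera_info(name): a dict with "vfov" (degrees; the focal length in pixels is half the picture's height over the tangent of half this angle, whatever the lens; pixels are square), "cx", "cy" (the principal point, pixels), "view" (4x4, takes a point from world to camera coordinates). Camera axes: x right, y down, z forward; pixel columns grow to the right and rows downward; lengths in m; the calibration is good to about 2 mm. A picture is of the moment at which its call begins. camera_info takes no time and is no camera call.
A pose or a line that the arm cannot do raises robot.Unreachable and nothing moves.
- robot.job_done(): hands the job in, once; it reports no verdict.
Readings, each from a call of its own:
- robot.read_t(): time.
- robot.read_qpos(): joint angles.
- robot.read_qvel(): joint speeds.
- robot.read_effort(): joint torques, N m.
- robot.read_position(): TCP position.
- robot.read_tcp_rot(): TCP orientation.
- robot.read_force(): force on the tool from outside, world axes, zero at the start.
- robot.read_ft_torque(): the same for the moment, N m.
- robot.read_grip_width(): opening from 0.0 (shut) to 1.0 (fully open).
Only numpy, scipy, OpenCV 4.12 (cv2) and the standard library are available. Lean on these libraries where they do the work, as an engineer would, in place of code of your own. Each camera call takes 0.05 s, during which the arm holds its last target.

## Working session

There is one attempt and no reset: what is moved stays moved. The work goes in short steps, each a Python script; the robot and the scene stay as the last script left them, time stands still between calls to the robot, and variables do not carry over. Pictures are saved under pics/ and viewed, and the job is handed in when it is done.

```bash
ls; mkdir -p pics; python3 - <<'E'
from rig import robot
import numpy as np,cv2
for n in ("scene","top"):
    im,d=robot.grab_frame(n); cv2.imwrite(f"pics/{n}0.png",im[:,:,::-1]); np.savez(f"{n}0.npz",im=im,d=d)
    c=robot.camera_info(n); print(n,c["vfov"],c["cx"],c["cy"],{k:v for k,v in c.items() if k not in("view",)}); print(np.round(c["view"],4))
    print((d>0).mean(),d.min(),d.max())
print(robot.read_t(),robot.read_tcp_rot())
E
```

```text
pics
scene 46.05647402531963 273.208640488882 208.49277506269235 {'vfov': 46.05647402531963, 'cx': 273.208640488882, 'cy': 208.49277506269235}
[[ 0.6057  0.7957  0.0051 -0.3447]
 [ 0.5591 -0.421  -0.7142 -0.2699]
 [-0.5662  0.4354 -0.6999  1.9485]
 [ 0.      0.      0.      1.    ]]
0.9855399659863946 0.0 3.999889
top 54.49076313281765 277.8639782295919 212.3779534512058 {'vfov': 54.49076313281765, 'cx': 277.8639782295919, 'cy': 212.3779534512058}
[[-0.0191 -0.9998  0.0037  0.0142]
 [-0.9787  0.0179 -0.2044  0.5811]
 [ 0.2043 -0.0075 -0.9789  1.1858]
 [ 0.      0.      0.      1.    ]]
0.9961224489795918 0.0 2.3161354
0.1 [[ 9.63259949e-01 -2.68570666e-01 -2.60877391e-04]
 [-2.68570753e-01 -9.63258820e-01 -1.48177205e-03]
 [ 1.46668060e-04  1.49739571e-03 -9.99998868e-01]]
```

View pics/scene0.png

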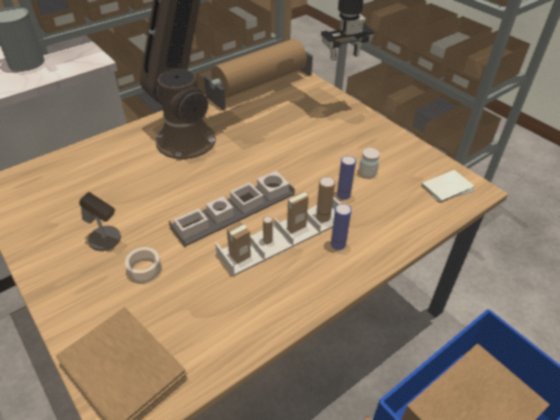

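View pics/top0.png

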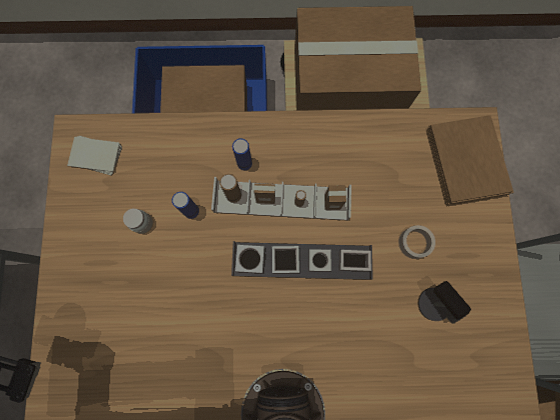

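```bash
cat > h.py <<'E'
import numpy as np,cv2
from rig import robot
def K(n):
    c=robot.camera_info(n); f=210/np.tan(np.radians(c["vfov"])/2); return f,c["cx"],c["cy"],np.array(c["view"])
def cloud(n,d):
    f,cx,cy,V=K(n); v,u=np.mgrid[:420,:560]
    P=np.stack([(u-cx)/f*d,(v-cy)/f*d,d],-1)
    return (P-V[:3,3])@V[:3,:3]
def ray(n,u,v,z):
    f,cx,cy,V=K(n); R=V[:3,:3]; o=-R.T@V[:3,3]; r=R.T@np.array([(u-cx)/f,(v-cy)/f,1]); return o+r*(z-o[2])/r[2]
def proj(n,p):
    f,cx,cy,V=K(n); q=V[:3,:3]@np.array(p)+V[:3,3]; return np.array([cx+f*q[0]/q[2],cy+f*q[1]/q[2]])
E
python3 - <<'E'
from h import *
for n,(x0,y0,x1,y1) in {"top":(170,130,390,290),"scene":(160,140,400,280)}.items():
    z=np.load(f"{n}0.npz"); im=z["im"][y0:y1,x0:x1,::-1]
    s=800/(x1-x0); cv2.imwrite(f"pics/{n}_crop0.png",cv2.resize(im,None,fx=s,fy=s,interpolation=cv2.INTER_CUBIC)); print(s)
    C=cloud(n,z["d"])
    for uv in ([(300,320),(350,70),(100,250),(300,263),(242,142),(230,179),(265,187),(301,194),(336,188),(285,259),(419,229),(137,214)] if n=="top" else [(280,350),(100,160),(450,185),(325,183),(240,231),(267,221),(297,198),(347,162),(342,210),(370,155)]):
        print(n,uv,np.round(C[uv[1],uv[0]],4))
E
```

```text
3.6363636363636362
top (300, 320) [ 0.2586 -0.058   0.0007]
top (350, 70) [ 1.2426 -0.3091 -0.2512]
top (100, 250) [ 0.4834  0.5634 -0.    ]
top (300, 263) [ 0.4303 -0.0627  0.0085]
top (242, 142) [0.7736 0.1048 0.1543]
top (230, 179) [0.6588 0.1382 0.1644]
top (265, 187) [0.6385 0.0395 0.1461]
top (301, 194) [ 0.6247 -0.0657  0.1115]
top (336, 188) [ 0.637  -0.1676  0.1269]
top (285, 259) [ 0.4428 -0.0163  0.016 ]
top (419, 229) [ 0.5244 -0.4292  0.0447]
top (137, 214) [0.5777 0.4223 0.0901]
3.3333333333333335
scene (280, 350) [ 0.9483 -0.2662  0.0025]
scene (100, 160) [-0.0901 -0.3192 -0.0041]
scene (450, 185) [0.8098 0.5979 0.0192]
scene (325, 183) [0.6599 0.1288 0.1719]
scene (240, 231) [ 0.6314 -0.169   0.1248]
scene (267, 221) [ 0.6329 -0.0726  0.1078]
scene (297, 198) [0.6441 0.0323 0.1516]
scene (347, 162) [0.6134 0.2671 0.1568]
scene (342, 210) [0.7662 0.103  0.155 ]
scene (370, 155) [0.5792 0.4201 0.0916]
```

View pics/top_crop0.png

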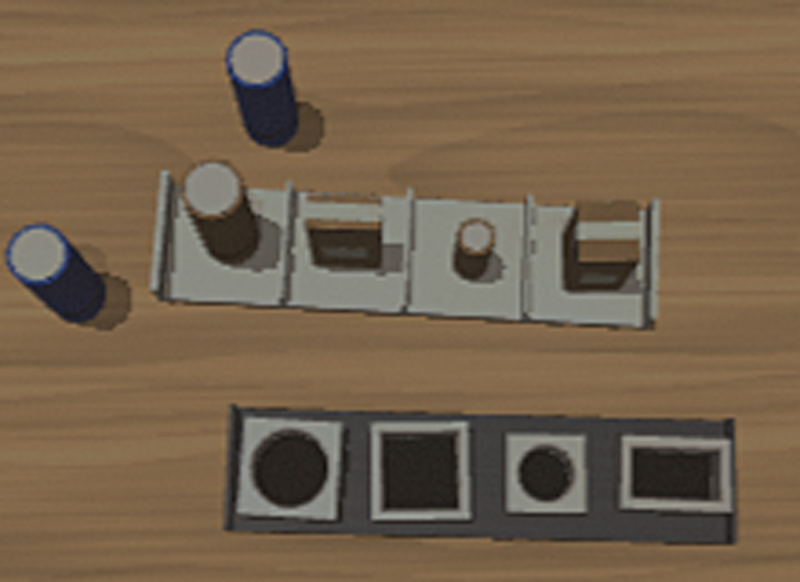

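View pics/scene_crop0.png

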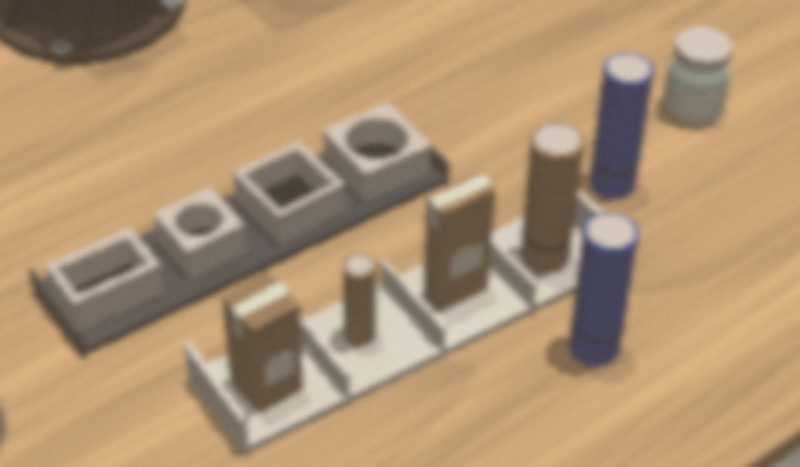

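```bash
python3 - <<'E'
from h import *
for n in ("top","scene"):
    z=np.load(f"{n}0.npz"); C=cloud(n,z["d"]); im=z["im"].astype(int)
    near=(C[...,0]>.35)&(C[...,0]<.85)&(abs(C[...,1])<.35)
    tab=near&(abs(C[...,2])<.03)
    h,e=np.histogram(C[near][:,2],bins=np.arange(-.01,.18,.004)); print(n,list(zip(np.round(e[:-1],3),h)))
    for name,(x0,x1,y0,y1),zn in [("tall",(.58,.70,.08,.19),.161),("flat",(.58,.70,-.02,.08),.141),("slim",(.58,.70,-.11,-.02),.101),("square",(.58,.70,-.23,-.11),.121),("blueA",(.7,.82,.05,.16),.155),("blueB",(.55,.68,.21,.32),.155),("jar",(.5,.65,.35,.5),.09),("tape",(.45,.6,-.5,-.35),.048)]:
        m=near|(abs(C[...,1])<.55)
        m=m&(C[...,0]>x0)&(C[...,0]<x1)&(C[...,1]>y0)&(C[...,1]<y1)&(C[...,2]>zn-.012)&(C[...,2]<zn+.03)
        P=C[m]; 
        v,u=np.nonzero(m); q=ray(n,u.mean(),v.mean(),zn)
        (c,s,a)=cv2.minAreaRect((P[:,:2]*1000).astype(np.float32))
        print(name,m.sum(),"cloud",np.round(P.mean(0),4),"med z",np.median(P[:,2]).round(4),"ray",np.round(q,4),"rect",np.round(c,1),np.round(s,1),round(a,1))
E
```

```text
top [(np.float64(-0.01), np.int64(340)), (np.float64(-0.006), np.int64(5591)), (np.float64(-0.002), np.int64(12561)), (np.float64(0.002), np.int64(4343)), (np.float64(0.006), np.int64(1275)), (np.float64(0.01), np.int64(2805)), (np.float64(0.014), np.int64(1589)), (np.float64(0.018), np.int64(434)), (np.float64(0.022), np.int64(125)), (np.float64(0.026), np.int64(150)), (np.float64(0.03), np.int64(140)), (np.float64(0.034), np.int64(91)), (np.float64(0.038), np.int64(137)), (np.float64(0.042), np.int64(143)), (np.float64(0.046), np.int64(394)), (np.float64(0.05), np.int64(797)), (np.float64(0.054), np.int64(236)), (np.float64(0.058), np.int64(36)), (np.float64(0.062), np.int64(33)), (np.float64(0.066), np.int64(38)), (np.float64(0.07), np.int64(37)), (np.float64(0.074), np.int64(42)), (np.float64(0.078), np.int64(37)), (np.float64(0.082), np.int64(35)), (np.float64(0.086), np.int64(27)), (np.float64(0.09), np.int64(37)), (np.float64(0.094), np.int64(40)), (np.float64(0.098), np.int64(35)), (np.float64(0.102), np.int64(61)), (np.float64(0.106), np.int64(83)), (np.float64(0.11), np.int
[... 3411 characters left out ...]
04 cloud [ 0.6314 -0.0698  0.1035] med z 0.1061 ray [ 0.6294 -0.0684  0.101 ] rect [629.1 -68. ] [27.3 36.2] 53.1
square 308 cloud [ 0.63   -0.1743  0.1244] med z 0.1258 ray [ 0.6273 -0.1727  0.121 ] rect [ 625.6 -172.1] [54.9 53.9] 0.1
blueA 195 cloud [0.7685 0.1047 0.1543] med z 0.1549 ray [0.7691 0.104  0.155 ] rect [766.5 106.8] [47.5 50.1] 47.7
blueB 151 cloud [0.6114 0.2743 0.1544] med z 0.1553 ray [0.612  0.2736 0.155 ] rect [609.6 277.7] [49.  53.1] 7.1
jar 177 cloud [0.5744 0.4295 0.0892] med z 0.0898 ray [0.5751 0.4286 0.09  ] rect [571.4 432.8] [59.7 66. ] 56.1
tape 411 cloud [ 0.4986 -0.4266  0.0456] med z 0.0464 ray [ 0.5011 -0.4275  0.048 ] rect [ 495.5 -426.1] [98.1 91.4] 85.5
```

```bash
python3 - <<'E'
from h import *
T={"tall":(.65,.14,.167,.03),"flat":(.637,.042,.147,.045),"slim":(.625,-.065,.107,.025),"square":(.623,-.17,.127,.042),"blueA":(.763,.108,.155,.035),"blueB":(.605,.278,.155,.035)}
for n in ("top","scene"):
    z=np.load(f"{n}0.npz"); C=cloud(n,z["d"]); 
    for k,(x,y,zz,r) in T.items():
        m=(np.hypot(C[...,0]-x,C[...,1]-y)<r+.012)&(abs(C[...,2]-zz)<.006)
        P=C[m]; c,s,a=cv2.minAreaRect((P[:,:2]*1000).astype(np.float32))
        cnt=max(cv2.findContours(m.astype(np.uint8),cv2.RETR_EXTERNAL,cv2.CHAIN_APPROX_NONE)[0],key=cv2.contourArea)
        (u,v),su,au=cv2.minAreaRect(cnt)
        if k in("tall","slim","blueA","blueB"): (u,v),su,au=cv2.fitEllipse(cnt)
        print(n,k,m.sum(),np.median(P[:,2]).round(4),np.round(c,1),np.round(s,1),round(a,1),"px",np.round((u,v),1),np.round(su,1),"ray",np.round(ray(n,u,v,zz)[:2]*1000,1))
# straightness: table front edge in top image
im=cv2.imread("pics/top0.png"); g=cv2.cvtColor(im,cv2.COLOR_BGR2GRAY)
hsv=cv2.cvtColor(im,cv2.COLOR_BGR2HSV)
C=cloud("top",np.load("top0.npz")["d"])
e=[]
for u in (70,120,280,420,480):
    col=(C[:,u,2]>-.05); 
    e.append((u,np.nonzero(col&(np.arange(420)>100))[0].min()))
print(e)
E
```

```text
top tall 235 0.1672 [650.1 144.9] [46.9 48.4] 5.5 px [227.5 181.9] [16.1 16.9] ray [649.7 144.8]
top flat 207 0.1468 [635.3  43.4] [60.3 28.5] 85.4 px [263.6 188.3] [21.1  9.9] ray [634.4  43.6]
top slim 86 0.1069 [622.4 -63.2] [30.  29.6] 55.9 px [300.1 195. ] [ 9.6 10.2] ray [622.7 -63.3]
top square 291 0.1269 [ 621.3 -168.3] [50.2 51. ] 88.3 px [336.5 193.5] [17. 17.] ray [ 620.4 -168.3]
top blueA 220 0.1549 [760.2 110.7] [48.5 47. ] 0.7 px [240.  146.3] [15.5 16.4] ray [760.1 110.7]
top blueB 240 0.155 [602.7 281.8] [47.2 48. ] 0.4 px [179.7 199.9] [16.2 17.2] ray [602.6 281.2]
scene tall 149 0.1673 [655.8 139.8] [46.6 50.1] 43.4 px [326.8 182.2] [10.9 15.3] ray [656.6 139.9]
scene flat 147 0.147 [638.9  39.9] [64.1 33.2] 86.9 px [298.2 197.9] [ 8.9 19.2] ray [642.2  38.8]
scene slim 75 0.1073 [627.9 -67. ] [27.2 33.2] 53.2 px [267.4 219.9] [8.4 9.8] ray [629.3 -68.4]
scene square 244 0.1268 [ 625.  -172.1] [53.6 53.9] 0.1 px [238.3 230.2] [15.  18.7] ray [ 627.5 -172.1]
scene blueA 169 0.1552 [766.5 106.8] [47.5 50.1] 47.7 px [343.  209.6] [11.6 16.7] ray [766.8 106.4]
scene blueB 129 0.1558 [609.6 277.7] [49. 53.] 7.1 px [348.  160.9] [10.4 14.4] ray [609.9 275.4]
[(70, np.int64(114)), (120, np.int64(114)), (280, np.int64(111)), (420, np.int64(108)), (480, np.int64(107))]
```

```bash
python3 - <<'E'
from h import *
for n in ("top","scene"):
    z=np.load(f"{n}0.npz"); C=cloud(n,z["d"])
    m=((abs(C[...,2]-.052)<.006)&(C[...,0]>.36)&(C[...,0]<.52)&(abs(C[...,1])<.25)).astype(np.uint8)
    cs,hi=cv2.findContours(m,cv2.RETR_CCOMP,cv2.CHAIN_APPROX_NONE)
    for c,h in zip(cs,hi[0]):
        if cv2.contourArea(c)<40: continue
        P=np.array([ray(n,*p[0],.052)[:2]*1000 for p in c],np.float32)
        r=cv2.minAreaRect(P); print(n,"hole" if h[3]>=0 else "outer",np.round(cv2.minAreaRect(c)[0],1),np.round(r[0],1),np.round(r[1],1),round(r[2],1))
E
```

```text
top outer [351.5 260. ] [ 432.9 -214.2] [68.9 59.9] 88.9
top outer [319.5 259.5] [ 435.8 -119.2] [63.4 63.1] 88.0
top hole [319.5 260. ] [ 434.7 -119. ] [48.3 49.3] 43.4
top outer [285. 259.] [439.8 -15.5] [78.3 77.9] 88.9
top hole [284.5 259. ] [440.  -13.9] [69.2 71.8] 88.4
top outer [248.9 258.5] [443.5  92.9] [80.  80.3] 85.3
top hole [248.8 258.2] [444.   93.4] [68.4 65.4] 44.2
scene outer [194.2 218.5] [ 441.5 -217.6] [67.6 69.5] 86.5
scene outer [220.1 206.2] [ 443.3 -124.2] [67.1 73. ] 89.9
scene hole [219.5 206. ] [ 443.6 -121.7] [45.2 46.6] 0.5
scene outer [246.7 193.9] [446.4 -19.4] [84.6 87.5] 89.4
scene hole [246.5 193.5] [443.4 -18. ] [65.7 70.6] 89.1
scene outer [272.9 181.8] [450.9  86.8] [82.8 88.7] 85.5
scene hole [272.7 181.4] [449.3  86.3] [69.1 68.1] 5.7
```

```bash
python3 - <<'E'
from h import *
# yaw of tool: jaw axis (tool y) along row-x; print options
for s in (1,-1):
  for yaw in (-3,):
    a=np.radians(yaw); y=s*np.array([np.cos(a),np.sin(a),0]); z=np.array([0,0,-1.]); x=np.cross(y,z)
    R=np.c_[x,y,z]
    for p in ([.65,.14,.22],[.65,.14,.106],[.44,.1,.25],[.44,-.2,.25],[.62,-.17,.1],[.62,-.17,.3],[.44,-.2,.06]):
        q=robot.ik(p,R); print(s,p,None if q is None else np.round(q,1))
E
```

```text
1 [0.65, 0.14, 0.22] [ 28.9  19.8  -1.2   0.  -68.9 148.1]
1 [0.65, 0.14, 0.106] [ 28.9  24.9  -9.3   0.  -55.8 148.1]
1 [0.44, 0.1, 0.25] [ 38.   -2.1 -23.9   0.  -68.2 139. ]
1 [0.44, -0.2, 0.25] None
1 [0.62, -0.17, 0.1] None
1 [0.62, -0.17, 0.3] None
1 [0.44, -0.2, 0.06] None
-1 [0.65, 0.14, 0.22] [ 28.9  19.8  -1.2   0.  -68.9 -31.9]
-1 [0.65, 0.14, 0.106] [ 28.9  24.9  -9.3   0.  -55.8 -31.9]
-1 [0.44, 0.1, 0.25] [ 38.   -2.1 -23.9   0.  -68.2 -41. ]
-1 [0.44, -0.2, 0.25] [ -1.1   1.3 -20.5   0.  -68.2  -1.9]
-1 [0.62, -0.17, 0.1] [  2.   23.4 -12.7   0.  -53.9  -5. ]
-1 [0.62, -0.17, 0.3] [  2.   15.5   3.    0.  -77.5  -5. ]
-1 [0.44, -0.2, 0.06] [ -1.1  13.1 -35.4   0.  -41.6  -1.9]
```

```bash
cat >> h.py <<'E'
def Rt(yaw):
    a=np.radians(yaw); y=-np.array([np.cos(a),np.sin(a),0]); z=np.array([0,0,-1.]); return np.c_[np.cross(y,z),y,z]
E
python3 - <<'E'
from h import *
z=np.load("top0.npz"); C=cloud("top",z["d"])
m=((abs(C[...,2]-.052)<.006)&(C[...,0]>.36)&(C[...,0]<.52)&(abs(C[...,1])<.32)).astype(np.uint8)
cs,hi=cv2.findContours(m,cv2.RETR_CCOMP,cv2.CHAIN_APPROX_NONE)
for c,h in zip(cs,hi[0]):
    if cv2.contourArea(c)<40: continue
    P=np.array([ray("top",*p[0],.052)[:2]*1000 for p in c],np.float32)
    r=cv2.minAreaRect(P); print(h[3]>=0,np.round(r[0],1),np.round(r[1],1),round(r[2],1))
robot.goto([.650,.1445,.27],Rt(-3))
print(robot.read_position(),robot.read_t(),robot.read_force())
for n in ("top","scene"):
    im,d=robot.grab_frame(n); np.savez(f"{n}1.npz",im=im,d=d)
    u,v=proj(n,[.65,.1445,.27]); print(n,u,v)
    u,v=int(u),int(v); c=im[max(0,v-60):v+80,u-90:u+90,::-1]; 
    cv2.imwrite(f"pics/{n}1.png",cv2.resize(c,None,fx=4,fy=4,interpolation=cv2.INTER_CUBIC)); print(u-90,max(0,v-60))
E
```

```text
False [ 433.  -225.9] [90.5 60.1] 87.1
True [ 432.7 -224.2] [82.3 47.9] 88.9
False [ 435.8 -119.2] [63.4 63.1] 88.0
True [ 434.7 -119. ] [48.3 49.3] 43.4
False [439.8 -15.5] [78.3 77.9] 88.9
True [440.  -13.9] [69.2 71.8] 88.4
False [443.5  92.9] [80.  80.3] 85.3
True [444.   93.4] [68.4 65.4] 44.2
[0.64977121 0.14540768 0.26989076] 2.55 [-0.27250471  0.62462009  0.16393275]
top 222.98233877446603 170.683287248253
132 110
scene 329.3598486651749 154.1007841119665
239 94
```

View pics/top1.png

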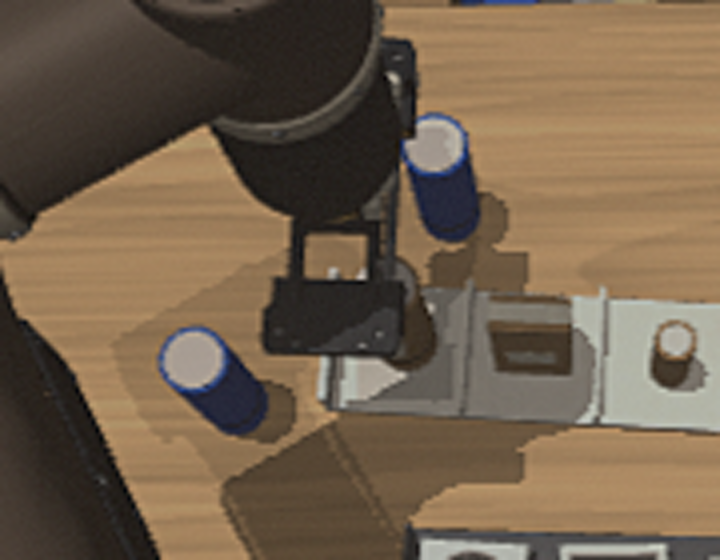

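View pics/scene1.png

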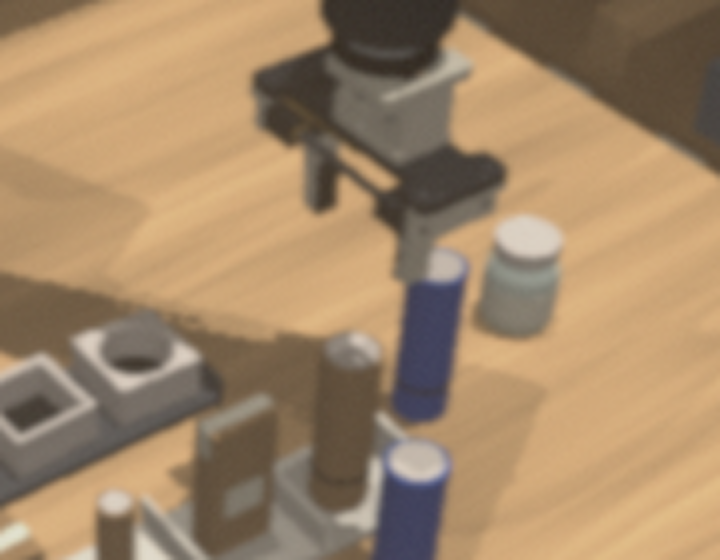

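```bash
python3 - <<'E'
from h import *
p=robot.read_position(); R=robot.read_tcp_rot()
for n in ("scene","top"):
    z=np.load(f"{n}1.npz"); C=cloud(n,z["d"]); L=(C-p)@R   # tool frame
    m=(abs(L[...,0])<.04)&(abs(L[...,1])<.09)&(L[...,2]>-.035)&(L[...,2]<.02)&(z["d"]>0)
    for s in (1,-1):
        k=m&(L[...,1]*s>.02); Q=L[k]*1000
        if len(Q): print(n,s,len(Q),"tool x pct",np.round(np.percentile(Q[:,0],[3,20,50,80,97]),1),"y",np.round(np.percentile(Q[:,1],[3,20,50,80,97]),1),"zmax",np.percentile(Q[:,2],[97,99]).round(1))
        v,u=np.nonzero(k); print("px",u.min() if len(u) else 0,u.max() if len(u) else 0,v.min() if len(v) else 0,v.max() if len(v) else 0)
for n in("scene","top"): print(n,proj(n,[.65,.1445,.167]), "1cm x",proj(n,[.66,.1445,.167]),"1cm y",proj(n,[.65,.1545,.167]))
E
```

```text
scene 1 81 tool x pct [-8.9 -3.5  7.1 10.9 13. ] y [40.  42.4 45.  50.8 57.9] zmax [-2.2  0.1]
px 315 323 136 147
scene -1 78 tool x pct [-9.5 -3.7  8.  11.  13.5] y [-64.  -61.8 -59.6 -51.6 -45.1] zmax [-3.6 -2.1]
px 337 347 154 165
px 0 0 0 0
px 0 0 0 0
scene [326.53904635 180.47818747] 1cm x [328.70512528 182.19010952] 1cm y [328.95518064 179.19908141]
top [227.64352842 181.76694784] 1cm x [227.66492117 178.36846991] 1cm y [224.10680267 181.82837044]
```

```bash
cat >> h.py <<'E'
def down_until(p,R,z0,zmin,fth=4.0,step=.001):
    f0=np.array(robot.read_force()); z=z0
    while z>zmin:
        z-=step; robot.servo_line([p[0],p[1],z],R,speed=.02)
        f=np.array(robot.read_force())-f0
        if abs(f[2])>fth or np.hypot(f[0],f[1])>8: break
    return z,f
def snap(tag,p,w=70):
    for n in ("top","scene"):
        im,d=robot.grab_frame(n); np.savez(f"{n}{tag}.npz",im=im,d=d)
        u,v=proj(n,p).astype(int); u0,v0=max(0,u-w),max(0,v-w); c=im[v0:v+w,u0:u+w,::-1]
        cv2.imwrite(f"pics/{n}{tag}.png",cv2.resize(c,None,fx=4,fy=4,interpolation=cv2.INTER_CUBIC)); print(n,"crop origin",u0,v0)
E
python3 - <<'E'
from h import *
R=Rt(-3)
robot.servo_line([.652,.143,.27],R)
robot.servo_line([.652,.143,.108],R,speed=.12)
print(robot.read_force())
robot.move_gripper(0.0)
print("grip",robot.read_grip_width(),"exp",50/88,robot.read_force())
robot.servo_line([.652,.143,.228],R,speed=.12)
print(robot.read_grip_width(),robot.read_force(),robot.read_position(),robot.read_t())
robot.servo_line([.4455,.091,.228],Rt(-2),speed=.15)
print(robot.read_position(),robot.read_t())
snap("2",[.4455,.091,.09])
E
```

```text
[ 0.6410518   0.29592084 -0.57414143]
grip 0.5676810964193469 exp 0.5681818181818182 [ 0.46886325  0.14214407 -0.14464204]
0.5668047546465214 [ 0.25930966 -0.40014038 -1.61823445] [0.65147569 0.14285907 0.22692561] 6.25
[0.4460393  0.09120915 0.22787791] 7.8167
top crop origin 178 186
scene crop origin 202 102
```

View pics/top2.png

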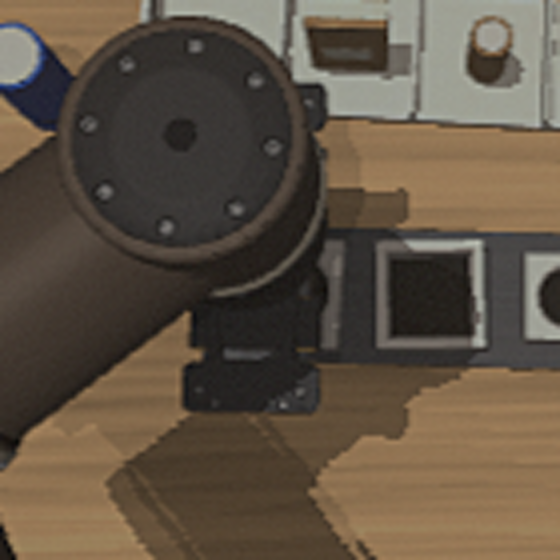

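View pics/scene2.png

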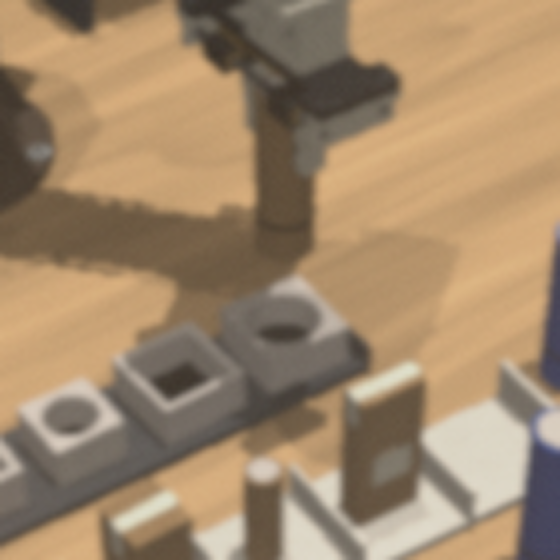

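```bash
python3 - <<'E'
from h import *
P=proj("scene",[.446,.0912,.132]);Q=proj("scene",[.4455,.091,.052]);T=proj("top",[.4455,.091,.052])
print(P,Q,"crop",(P-[202,102])*4,(Q-[202,102])*4, T)
z=np.load("scene2.npz"); C=cloud("scene",z["d"])
m=(np.hypot(C[...,0]-.446,C[...,1]-.091)<.05)&(C[...,2]>.135)&(C[...,2]<.18)&(z["d"]>0)
p=C[m]; print(len(p))
from scipy.optimize import least_squares
r=least_squares(lambda q:np.hypot(p[:,0]-q[0],p[:,1]-q[1])-.025,[.446,.091],loss="soft_l1",f_scale=.002); print(r.x)
# rim in scene: near-plane ellipse of holder's outer top corners
m=((abs(C[...,2]-.052)<.004)&(np.hypot(C[...,0]-.447,C[...,1]-.09)<.06)).astype(np.uint8)
for c in cv2.findContours(m,cv2.RETR_CCOMP,cv2.CHAIN_APPROX_NONE)[0]:
    if cv2.contourArea(c)<40: continue
    print(cv2.minAreaRect(c)); A=np.array([ray("scene",*q[0],.052)[:2]*1000 for q in c],np.float32); print(cv2.minAreaRect(A))
    hx=cv2.convexHull(A)[:,0]; print(hx.min(0),hx.max(0))
E
```

```text
[272.79824606 162.44137153] [272.5595034  180.51727921] crop [283.19298424 241.76548614] [282.23801359 314.06911684] [249.52526764 257.67173753]
161
[0.4472564  0.09107985]
((273.02587890625, 181.56036376953125), (18.382904052734375, 26.392595291137695), 66.80140686035156)
((450.05523681640625, 87.74778747558594), (81.01115417480469, 86.84696197509766), 85.51019287109375)
[404.7237    46.412903] [493.51703 131.33559]
((272.8000183105469, 181.6000213623047), (14.310833930969238, 18.782970428466797), 63.43495178222656)
((449.9300231933594, 88.16386413574219), (70.08848571777344, 66.4654541015625), 89.56555938720703)
[416.8642    53.052307] [483.20883 123.28441]
```

```bash
python3 - <<'E'
from h import *
R=Rt(-2)
robot.servo_line([.4475,.0895,.160],R,speed=.1)   # foot ~ .064
print(robot.read_position(),robot.read_force())
snap("3",[.4475,.0895,.09],50)
E
```

```text
[0.44793394 0.08968627 0.16048019] [ 2.99402116e-01 -7.62637348e-04 -1.38157351e+00]
top crop origin 199 205
scene crop origin 222 122
```

View pics/scene3.png

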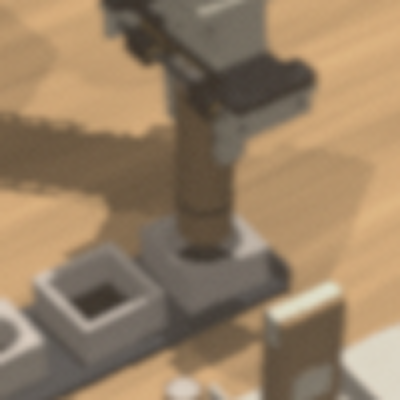

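```bash
python3 - <<'E'
from h import *
R=Rt(-2); p=[.4475,.0895]
f=robot.read_force()
robot.servo_line([*p,.130],R,speed=.06); print(robot.read_force())
robot.servo_line([*p,.116],R,speed=.05); print(robot.read_force())
print(down_until(p,R,.116,.108,fth=3), robot.read_position())
snap("4",[.4475,.0895,.09],50)
print(robot.read_t())
E
```

```text
[ 0.13372926 -0.34039719 -0.08349225]
[ 0.9520327   0.10155006 -1.70107322]
(0.111, array([-2.7430315 ,  0.32235507,  8.59878526])) [0.44782335 0.08950805 0.11173422]
top crop origin 199 205
scene crop origin 222 122
11.2833
```

View pics/scene4.png

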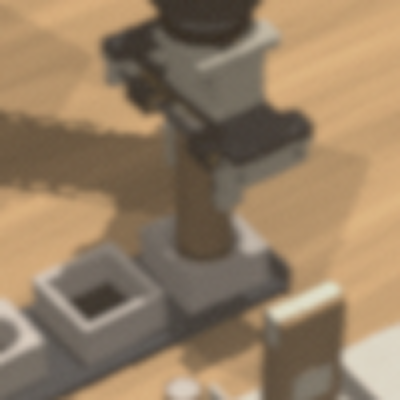

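```bash
python3 - <<'E'
from h import *
robot.move_gripper(1.0); print(robot.read_grip_width())
robot.servo_line([.4475,.0895,.25],Rt(-2),speed=.15)
R=Rt(-4); p=[.638,.0405]
robot.goto([*p,.25],R)
robot.servo_line([*p,.103],R,speed=.12); print(robot.read_force(),robot.read_position())
robot.move_gripper(0.0); print("grip",robot.read_grip_width(),28/88)
robot.servo_line([*p,.225],R,speed=.12)
print(robot.read_grip_width(),robot.read_force(),robot.read_position(),robot.read_t())
for n in ("top","scene"):
    im,d=robot.grab_frame(n); np.savez(f"{n}5.npz",im=im,d=d)
    x0,y0=(180,150) if n=="top" else (160,100)
    cv2.imwrite(f"pics/{n}5.png",cv2.resize(im[y0:y0+150,x0:x0+200,::-1],None,fx=4,fy=4,interpolation=cv2.INTER_CUBIC))
E
```

```text
0.9957293436424958
[-0.25873123  0.35467669  1.14962821] [0.63852109 0.0406379  0.10387419]
grip 0.3190659890371238 0.3181818181818182
0.3124492216083536 [ 0.67933994  0.90432166 -2.07743704] [0.63744753 0.04040576 0.22395319] 17.5
```

View pics/top5.png

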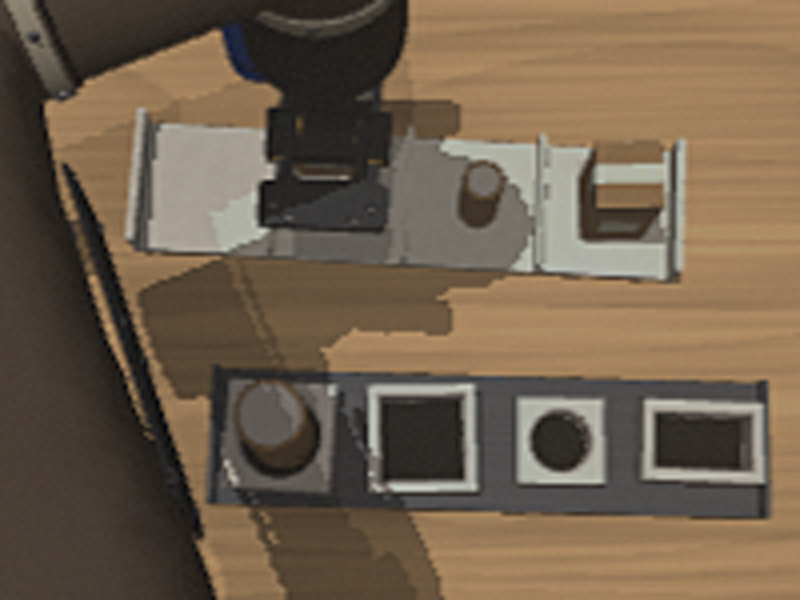

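View pics/scene5.png

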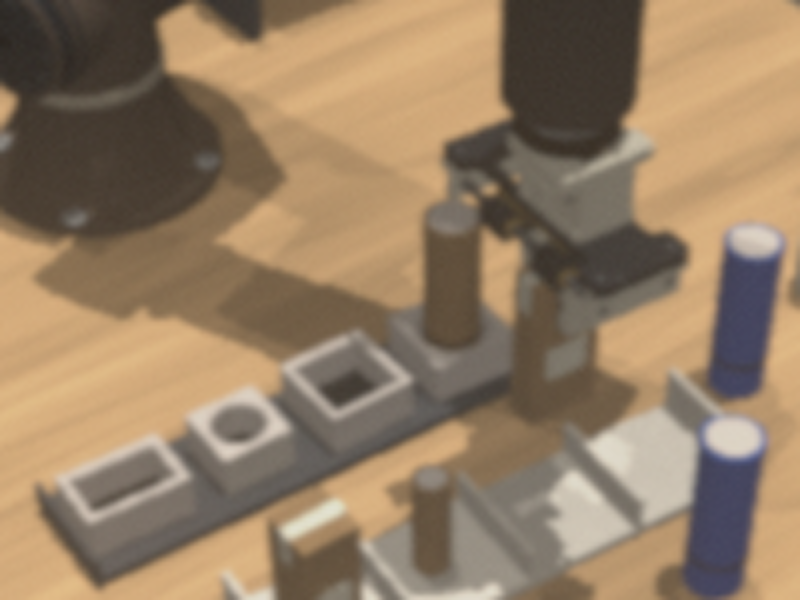

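```bash
python3 - <<'E'
from h import *
z=np.load("top5.npz"); C=cloud("top",z["d"])
m=(np.hypot(C[...,0]-.446,C[...,1]-.091)<.045)&(abs(C[...,2]-.171)<.006)
c=max(cv2.findContours(m.astype(np.uint8),cv2.RETR_EXTERNAL,cv2.CHAIN_APPROX_NONE)[0],key=cv2.contourArea)
e=cv2.fitEllipse(c); print(e,ray("top",*e[0],.171),np.median(C[m][:,2]))
E
```

```text
((246.69947814941406, 253.47604370117188), (17.245702743530273, 17.621267318725586), 40.52299499511719) [0.44551786 0.09102492 0.171     ] 0.17145223649957
```

```bash
python3 - <<'E'
from h import *
R=Rt(-2); p=[.4355,-.228]
robot.servo_line([.638,.0405,.25],Rt(-4),speed=.12)
robot.servo_line([*p,.25],R,speed=.2)
robot.servo_line([*p,.157],R,speed=.12)
print(robot.read_position(),robot.read_force(),robot.read_t())
snap("6",[*p,.07],50)
z=np.load("scene6.npz"); C=cloud("scene",z["d"])
for n in("top","scene"): print(n,proj(n,[*p,.052]),proj(n,[*p,.066]))
E
```

```text
[ 0.43607898 -0.2280877   0.15761283] [ 0.23990178  0.01298372 -2.24225864] 20.7167
top crop origin 306 208
scene crop origin 139 164
top [355.72803058 259.01102179] [356.62585653 258.57525095]
scene [190.53016828 218.74023847] [190.03223474 215.6308258 ]
```

View pics/scene6.png

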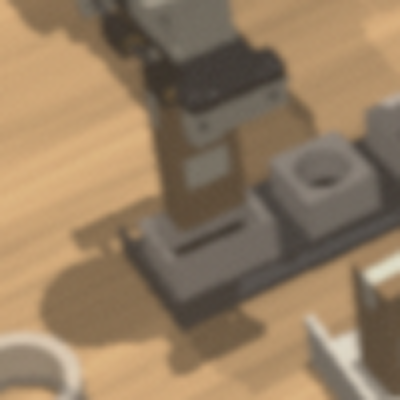

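View pics/top6.png

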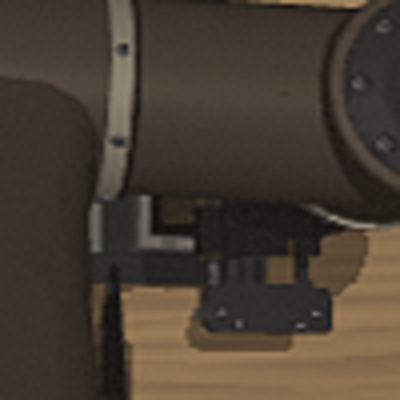

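```bash
python3 - <<'E'
from h import *
R=Rt(-2); p=[.4365,-.228]
robot.servo_line([*p,.145],R,speed=.05); print(robot.read_force())
robot.servo_line([*p,.130],R,speed=.06); print(robot.read_force())
robot.servo_line([*p,.111],R,speed=.06); print(robot.read_force())
print(down_until(p,R,.111,.102,fth=3), robot.read_position())
snap("7",[*p,.09],50)
print(robot.read_t())
E
```

```text
[ 0.40830129  0.8671588  -1.32898028]
[-0.76952412 -0.05953234 -1.0473694 ]
[ 0.33336573  0.78395713 -0.99435397]
(0.106, array([-3.57130134,  1.57522514,  9.0439268 ])) [ 0.43654635 -0.22805821  0.10690189]
top crop origin 308 207
scene crop origin 139 160
23.425
```

View pics/scene7.png

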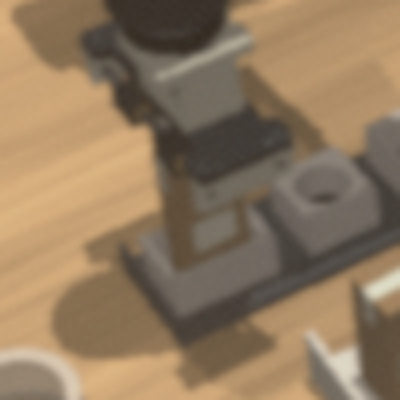

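```bash
python3 - <<'E'
from h import *
robot.move_gripper(1.0); print(robot.read_grip_width())
robot.servo_line([.4365,-.228,.23],Rt(-2),speed=.15)
R=Rt(-2.5); p=[.6235,-.170]
robot.goto([*p,.23],R)
robot.servo_line([*p,.083],R,speed=.12); print(robot.read_force(),robot.read_position())
robot.move_gripper(0.0); print("grip",robot.read_grip_width(),50/88)
robot.servo_line([*p,.215],R,speed=.12)
print(robot.read_grip_width(),robot.read_force())
p=[.442,-.0155]; R=Rt(-2)
robot.servo_line([*p,.215],R,speed=.2)
robot.servo_line([*p,.138],R,speed=.12)
print(robot.read_position(),robot.read_force(),robot.read_t())
snap("8",[*p,.07],70)
for n in("top","scene"): print(n,proj(n,[*p,.052]),proj(n,[*p,.067]))
E
```

```text
0.9957546652560054
[-0.18598218  0.63393957 -0.20451913] [ 0.62406014 -0.17003883  0.08385845]
grip 0.5688895793199336 0.5681818181818182
0.5730535858698671 [ 0.53711477 -0.07507129 -2.85929134]
[ 0.44256993 -0.01556427  0.1384306 ] [-0.05993419  0.54584831 -2.33754896] 31.75
top crop origin 215 187
scene crop origin 176 118
top [284.98961547 258.17277139] [285.09459754 257.69522738]
scene [246.61452204 192.56780086] [246.46762662 189.24778482]
```

View pics/scene8.png

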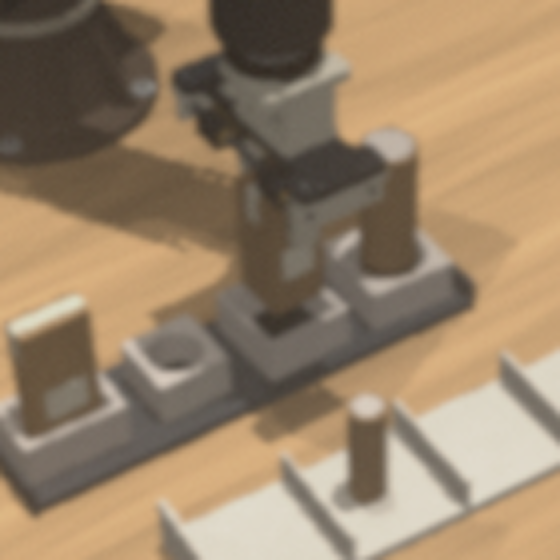

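View pics/top8.png

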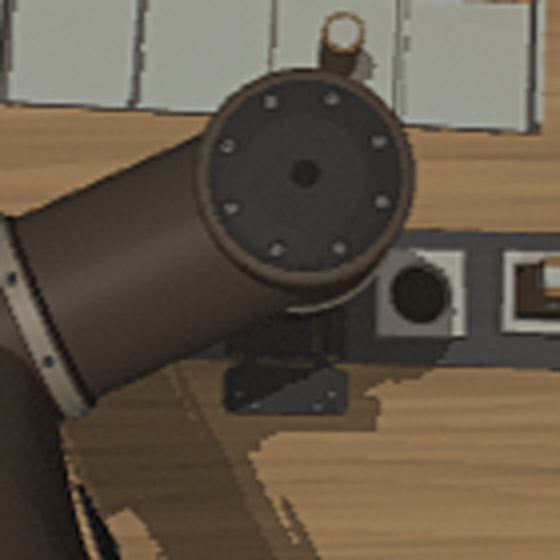

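```bash
python3 - <<'E'
from h import *
R=Rt(-2); p=[.4435,-.0165]
for z in (.128,.118,.105,.091):
    robot.servo_line([*p,z],R,speed=.06); f=robot.read_force(); print(z,np.round(f,1))
    if np.linalg.norm(f)>8: break
else:
    print(down_until(p,R,.091,.082,fth=3), robot.read_position())
snap("9",[*p,.09],60)
print(robot.read_t())
E
```

```text
0.128 [ 0.5  0.6 -1.9]
0.118 [-1.  -0.7 -1.6]
0.105 [ 0.3 -0.2 -0.9]
0.091 [-0.6  0.  -2. ]
(0.086, array([-4.50721023, -0.04474991, 12.5510022 ])) [ 0.44360126 -0.01654944  0.08688907]
top crop origin 225 196
scene crop origin 186 124
34.5833
```

View pics/scene9.png

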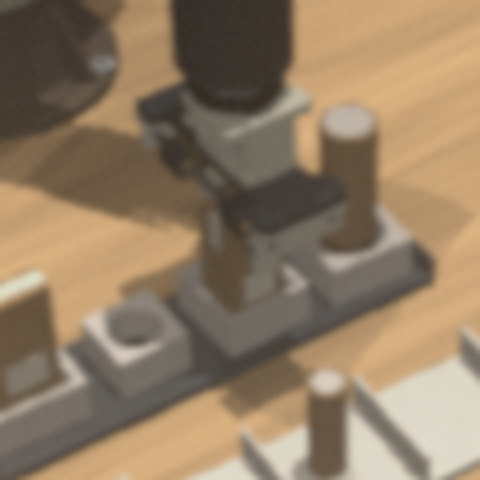

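```bash
python3 - <<'E'
from h import *
robot.move_gripper(1.0); print(robot.read_grip_width())
robot.servo_line([.4435,-.0165,.22],Rt(-2),speed=.15)
R=Rt(-3); p=[.625,-.065]
robot.goto([*p,.20],R)
robot.servo_line([*p,.063],R,speed=.12); print(robot.read_force(),robot.read_position())
robot.move_gripper(0.0); print("grip",robot.read_grip_width(),32/88)
robot.servo_line([*p,.18],R,speed=.12)
print(robot.read_grip_width(),robot.read_force())
p=[.4375,-.1206]; R=Rt(-2)
robot.servo_line([*p,.18],R,speed=.15)
robot.servo_line([*p,.118],R,speed=.12)
print(robot.read_position(),robot.read_force(),robot.read_t())
snap("10",[*p,.07],60)
for n in("top","scene"): print(n,proj(n,[*p,.052]),proj(n,[*p,.067]))
E
```

```text
0.9998604524553415
[ 0.13443787 -0.1102724   0.58076683] [ 0.62557764 -0.06493088  0.06387034]
grip 0.3603026026775564 0.36363636363636365
0.3577168871877136 [ 0.87020833 -0.66364836 -1.25768381]
[ 0.43800245 -0.1206186   0.11828633] [-0.5171499  -0.08994641 -1.36745444] 42.6833
top crop origin 260 198
scene crop origin 159 140
top [319.99702724 259.01600202] [320.52666014 258.54863455]
scene [219.4345739  204.93286798] [219.1055312 201.6043167]
```

View pics/scene10.png

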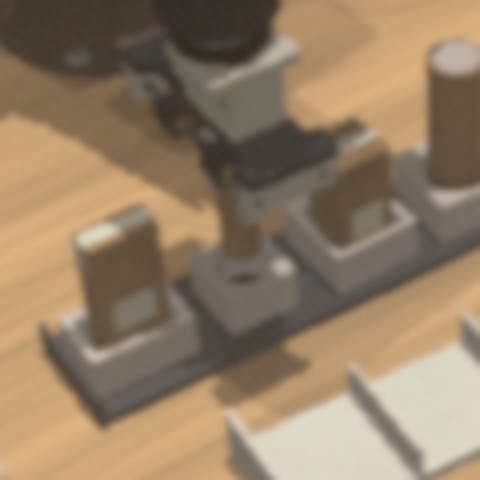

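```bash
python3 - <<'E'
from h import *
R=Rt(-2); p=[.439,-.1212]
for z in (.108,.098,.085,.071):
    robot.servo_line([*p,z],R,speed=.06); f=robot.read_force(); print(z,np.round(f,1))
    if np.linalg.norm(f)>8: break
else:
    print(down_until(p,R,.071,.062,fth=3), robot.read_position())
snap("11",[*p,.09],60)
print(robot.read_t())
E
```

```text
0.108 [ 0.9  0.4 -0.5]
0.098 [ 0.4 -0.9 -0.9]
0.085 [ 0.8 -0.1 -0.3]
0.071 [ 0.6  0.1 -0.8]
(0.06599999999999999, array([-4.05994256,  1.26896022, 12.35847541])) [ 0.43915969 -0.12126991  0.06680864]
top crop origin 261 197
scene crop origin 158 136
45.5167
```

View pics/scene11.png

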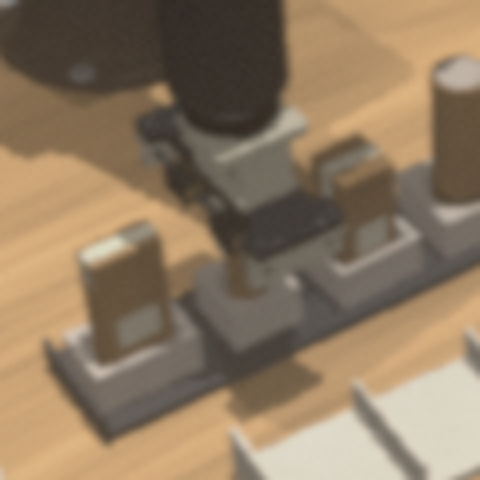

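```bash
python3 - <<'E'
from h import *
robot.move_gripper(1.0); print(robot.read_grip_width())
robot.servo_line([.439,-.1212,.26],Rt(-2),speed=.15)
robot.movej([90.934, 20.546, 0.682, 0, -70.136, -16.507])
robot.dwell(.3); print(robot.read_t())
for n in ("top","scene"):
    im,d=robot.grab_frame(n); np.savez(f"{n}12.npz",im=im,d=d)
    x0,y0=(120,130) if n=="top" else (160,130)
    cv2.imwrite(f"pics/{n}12.png",cv2.resize(im[y0:y0+165,x0:x0+220,::-1] if n=="scene" else im[y0:y0+200,x0:x0+266,::-1],None,fx=3,fy=3,interpolation=cv2.INTER_CUBIC))
    C=cloud(n,d)
    for k,(x,y,zz,r) in {"tall":(.4475,.0895,.171,.03),"flat":(.436,-.228,.151,.04),"square":(.443,-.016,.131,.04),"slim":(.439,-.121,.111,.024),"blueA":(.76,.11,.155,.035),"blueB":(.603,.281,.155,.035),"jar":(.5655,.435,.09,.04),"tape":(.494,-.422,.048,.055)}.items():
        m=(np.hypot(C[...,0]-x,C[...,1]-y)<r+.012)&(abs(C[...,2]-zz)<.008); P=C[m]
        c,s,a=cv2.minAreaRect((P[:,:2]*1000).astype(np.float32)); print(n,k,m.sum(),"z",np.median(P[:,2]).round(4),"exp",zz,np.round(c,1),np.round(s,1))
E
```

```text
1.0001649284985896
51.175
top tall 262 z 0.1709 exp 0.171 [445.8  91.6] [46.5 46.7]
top flat 237 z 0.1509 exp 0.151 [ 435. -225.] [61.  28.5]
top square 321 z 0.1308 exp 0.131 [442.4 -15.3] [48.2 48.7]
top slim 98 z 0.111 exp 0.111 [ 437.9 -120.4] [29.2 29.2]
top blueA 224 z 0.155 exp 0.155 [760.1 110.6] [46.7 48.2]
top blueB 244 z 0.155 exp 0.155 [603.2 281.2] [48.2 47.6]
top jar 319 z 0.0898 exp 0.09 [566.1 434.5] [58.5 55.4]
top tape 386 z 0.0476 exp 0.048 [ 487.  -422.1] [97.7 98.2]
scene tall 135 z 0.1708 exp 0.171 [450.8  87.8] [50.7 52.5]
scene flat 165 z 0.1501 exp 0.151 [ 437.1 -228.2] [61.8 38.5]
scene square 190 z 0.1309 exp 0.131 [446.6 -19.3] [54.9 51.5]
scene slim 69 z 0.11 exp 0.111 [ 443.8 -123.6] [28.8 32.3]
scene blueA 181 z 0.1554 exp 0.155 [766.9 107.1] [50.1 48.8]
scene blueB 138 z 0.1555 exp 0.155 [608.1 276.8] [49.8 51.4]
scene jar 169 z 0.0895 exp 0.09 [571.1 433.5] [58.  63.5]
scene tape 386 z 0.047 exp 0.048 [ 492.8 -426. ] [ 97.9 101.2]
```

View pics/top12.png

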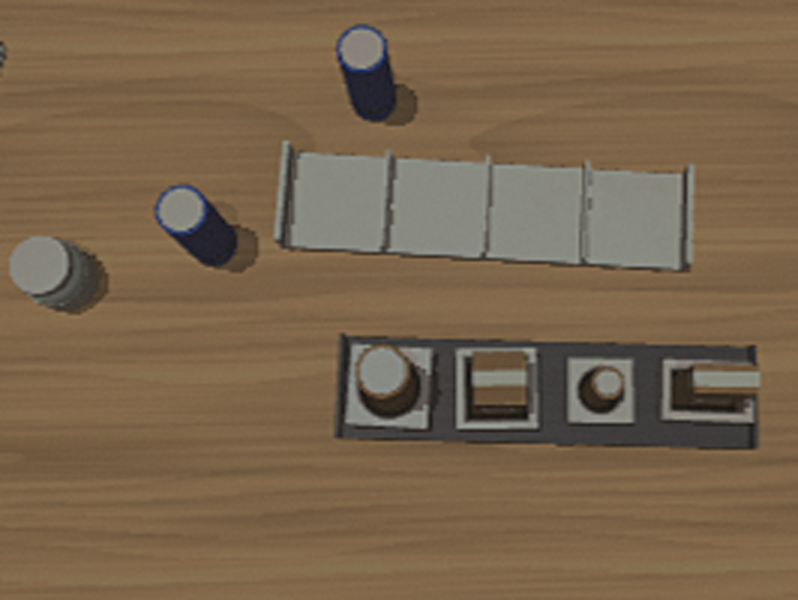

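View pics/scene12.png

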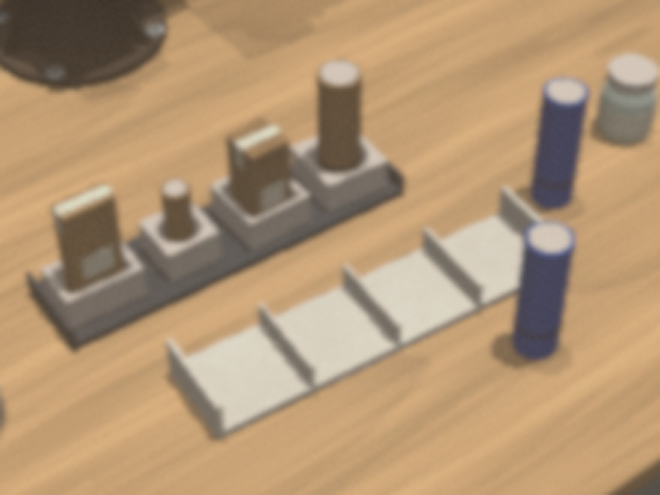

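```bash
python3 - <<'E'
from h import *
a=np.load("top0.npz")["im"].astype(int);b=np.load("top12.npz")["im"].astype(int)
d=abs(a-b).max(-1)
print("tape",(d[220:265,395:440]>40).sum(),"jar",(d[200:240,120:155]>40).sum(),"blueA",(d[135:172,228:256]>40).sum(),"blueB",(d[190:220,168:200]>40).sum())
robot.job_done(); print(robot.read_t())
E
```

```text
tape 0 jar 0 blueA 0 blueB 0
the job is handed in; nothing more can be done
the job is handed in; nothing more can be done
```

All four parcels are in their matching holders. I moved them in the order tall tube, flat carton, square carton, slim tube, then released each one and handed the job in at about 51 s on the robot's clock.

- **Height checks:** in the top view, taken after release with the arm back at its start pose, the parcel tops measured 0.171, 0.151, 0.131 and 0.111 m. Each is within 0.2 mm of the fully-home height. The scene view agrees to about 1 mm, and all four look upright in both pictures.
- **Contact:** each parcel touched its holder floor at the expected height. The changes in force I read were at most about 13 N.
- **Tall tube's band:** its position against the holder rim wasn't measured. I judged the tube home from its top height and the contact.
- **Bystanders:** before and after top pictures show no change at the tape roll, the jar or either blue tube.
- **Camera disagreement:** the two cameras differ by 5–7 mm in horizontal position. I corrected for this by comparing the first placed tube with the known arm position and by looking above each holder before going in. All parcels went in without touching the sides noticeably.

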